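# Drive the flipper-link pin flush, then raise and hold the bench lamp

## Robot

A 6-joint arm with a two-finger parallel gripper is mounted at the origin on the work surface. World frame = base frame: x ahead of the robot, y to its left, z up, the work surface at z = 0. Lengths are in mm, angles in rad, forces in N, time in s.
With the tool pointing down it reaches from about 400 to 925 mm from the base axis. Payload 12.5 kg.
Tool frame: the origin (TCP) lies midway between the tips of the shut fingers; the grasp point (between the pads) lies 19 mm behind it; z points along the fingers, y is the line along which they close (so a half turn about z gives the same grasp; the last joint's range is limited). The gripper opens to 95 mm and grips with 3 to 60 N. Pads are 20 mm wide; open, the fingers measure 119 mm over their backs; the gripper's body (75 mm by 180 mm) begins 59 mm behind the grasp point.
Start: joints at [1.155, 0.491, 1.559, -0, 1.092, -0.106], TCP at [190.526, 595.27, 214.661] pointing down, gripper open.
Joint ranges: [-3.1, 3.1], [-0.84, 2.19], [0.05, 2.79], [-1.13, 4.28], [0.06, 2.93], [-2.69, 2.69]. Speed limits (rad/s): [2.22, 2.22, 2.79, 3.14, 3.14, 3.14].

## Interface

Orientations are given as [roll, pitch, yaw] about the fixed x, y, z axes, in that order (R = Rz(yaw) Ry(pitch) Rx(roll)).
In Python, from cell import readout, eyes, env gives the robot as it stands.
- The arm moves only by the tool move_arm, never from a script. Its argument "plan" is a list of rows, each a list of 3 entries, a list of its own where there are three numbers: the turn, a rotation vector about the tool's x, y, z in degrees, then the shift along the tool's x, y, z in m, then the gripper command: -1 is shut, 1 is fully open, values between are in proportion. In form: [[[ax, ay, az], [x, y, z], jaw], ...]. A call has 1 to 5 rows; each row is the pose to reach, as a shift and turn from the pose commanded when the call began, along the tool's axes at that moment; what a row does not reach only later rows make up. A row lasts 1/8 s, in which the tool goes at most 62.5 mm and 10.7 degrees, less where a joint would pass 70% of its speed; a pose out of reach is approached as far as the arm can. A call with a gripper value outside its range is refused whole. The fingers move at their own pace and stop on an object; the grip force is fixed at half the most. Time passes only in rows, so rows that repeat a pose let the fingers close. It gives the time, the measured TCP pose, the force, the opening and the grip force at its end, in the units of the state.
- readout.state(): the state, without advancing time (a new reading comes with each control period).
- eyes.read_camera(name): name is "scene" or "top" or "wrist"; returns a dict with "img" (400x640x3 uint8, red, green, blue), "K" (3x3 intrinsics, pixels), "extrinsics" (4x4, takes a point from camera to world coordinates). Camera axes: x right, y up, looking along -z (the intrinsics and any distortion apply to the point x, -y, -z); pixel columns grow to the right and rows downward; lengths in mm; the calibration is good to about 2 mm. A picture is of the moment at which its call begins. There is no depth.
- env.job_done(): hands the job in; it is judged then, once.
Trained networks look in a picture, given as the dict that the camera call returned (one of the last four; its "shot" number tells which), for a name from the list of things; names that differ only in an ending like _2 or _b are one class to them, and where a whole thing is asked for, a point or a joint stands for the part that bears it (a point fixed in the world has none). Each returns a list of dicts, best first, with "score" (0 to 1); they miss things now and then, are a little off and sometimes report something else, mostly with a low value. They report only what shows in the picture. A call takes as long as a camera call. They do not tell look-alikes from the thing itself.
- eyes.cut_out(picture, name): "mask" (400x640 bool, what is visible of it) and "uv" ([column, row] in pixels, amid what is visible of it).
The state is a dict: "t": time; "joints": joint angles; "qvel": joint speeds; "tau": joint torques, N m; "eef_pos": TCP position; "tcp_rot": TCP orientation; "ft_force": force on the tool from outside, world axes, zero at the start; "moment": the same for the moment, N m; "opening": opening from 0.0 (shut) to 1.0 (fully open); "grip_force": force on a finger pad.
Only numpy, scipy, OpenCV 4.12 (cv2) and the standard library are available. Lean on these libraries where they do the work, as an engineer would, in place of code of your own. Each camera call takes 0.05 s, during which the arm holds its last target. There are 200 camera calls.

## Task

With the mallet, drive the brass spring pin that stands proud of the flipper link in the vise down until it is flush, keeping the robot itself off the pin, and then set the mallet down on the bench. Then squeeze in the red button on the grip of the bench lamp, pull the lamp's telescopic post up past its first stop to the second stop at the very top, and finish still holding it up there by the grip so I can look the pin over: the catch at that height is worn out and the lamp would drop if you let go. Leave the other parts on the bench where they are.

Things in the scene. Friction and masses are not known exactly. Their poses are not given: they have to be found in the camera images.
- pin_top (a point): Centre of the top end of the brass spring pin, 7 mm diameter, upright in one eye of the flipper link in the vise. Axes are those of the vise: y along the jaws, z up.
- link_face (a point): Centre of the upper face of the link's pin eye (a flat round boss, 19 mm diameter), 92 mm above the bench, on the pin's axis: the pin is flush when its top is level with this point. Axes as for pin_top.
- vise: The bolted-down cast-iron bench vise gripping the link flat between its jaws; origin on the bench below the middle of the jaws. x runs from its screw and cross bar (96 mm in front of the origin, 100 mm wide, 46 mm high) to the anvil (ends 90 mm behind), y along the jaws (66 mm wide, tops 82 mm high). The pin is at y = +19 mm; nothing but the pin stands higher than the pin eye's face.
- pin (a joint): How far the spring pin has been driven, m: 0 = 12 mm proud, 0.012 = flush (its limit). It starts 8 to 12 mm proud, is a tight fit (about 7 N of friction) and stays where it is driven.
- mallet_handle (a point): Point on the axis of the mallet's handle, 50 mm from the head's axis. x points along the handle to the head, z up. The straight wooden handle is 16 mm wide (y), 20 mm high (z) and runs from the head to a red end 200 mm from the head's axis. The mallet starts standing steadily on one face of its head, the handle level 37.5 mm above the bench.
- mallet_head (a point): Centre of the mallet's head: a black cylinder 44 mm in diameter and 75 mm tall with a steel band, its axis along z, its two flat striking faces 37.5 mm below and above this point. x points away from the handle. The mallet weighs about 0.4 kg, nearly all in the head.
- mallet: The mallet as a whole: origin at the centre of the lower striking face, axes as for mallet_head.
- lamp_grip (a point): Centre of the black grip on top of the bench lamp's telescopic post: 26 mm (x) by 26 mm (y) by 52 mm high, 182 mm above the bench when the post is down; moves with the post. The red button is on its +x face; the lamp's arm leaves the post along -y, 30 mm below this point, to a green shade 68 mm in diameter, 114 mm out. z is up, the way to pull. Nothing is above the grip.
- lamp: The lamp's fixed part: origin under the round foot (124 mm diameter, bolted down), axes as for lamp_grip. The outer tube is 28 mm in diameter, 145 mm high with its black collar, whose thumbscrew points to +y.
- button_face (a point): Centre of the outer face of the red button (18 mm wide, 32 mm high), 19 mm from the grip's centre along the grip's +x: it stands 6 mm proud of the grip and is pressed along -x, 5 mm deep, e.g. by pinching the grip between this face and the face opposite.
- lamp_button (a joint): How far the red button is pressed, m: 0 = out, 0.005 = fully in (takes about 6.5 N). Sprung: comes out when let go. Pressed more than about 0.004 it frees the post; held in, the post slides freely past the first stop.
- lamp_post (a joint): How far the telescopic post is pulled up, m: 0 = down (locked by the catch), 0.055 = first stop (the catch holds here if the button is out), 0.110 = second stop, the end of the travel, where the catch is worn and does not hold. Takes about 6 N to lift (lamp about 0.4 kg and a little friction).
- bat_mid (a point): Bystander: black plastic flipper bat with a red rubber, 76 mm long, 14 mm thick, its steel shaft (10 mm diameter) sticking up to 64 mm; the point is the middle of the bat.
- bracket_mid (a point): Bystander: brass coil bracket, an L of 45 x 36 mm, 45 mm high.
- cover_mid (a point): Bystander: green glass bulb cover, 30 mm diameter, 33 mm high.
- tip_mid (a point): Bystander: tin plunger tip, 20 mm diameter, 30 mm high.
- coil_mid (a point): Bystander: paper-wrapped flipper coil standing on end, 38 mm diameter, 50 mm high.
- ball_tray_mid (a point): Bystander: dark steel tray with pinballs and screws, 100 x 140 mm, 26 mm high.
There are look-alikes about, which are no part of the job. What is shaped like the mallet but blue is not meant.

How it is judged:
By the outcome, as a careful person would: the job done as asked, in the order asked, and still so for the second after the job is handed in, while the arm keeps its last pose, push and grip.
It also fails if it takes over 58 s, if anything falls off the work surface, if the arm or the gripper's body presses on something with over 40 N, if the wrist force passes 120 N, or if a joint passes its speed limit or range.

## Working session

There is one attempt and no reset: what is moved stays moved. The work goes in short steps, Python scripts to look and compute and a tool call to move; the robot and the scene stay as the last step left them, time stands still between calls to the robot, and variables do not carry over. Pictures are saved under pics/ and viewed, at most 10 in all, crops included, and the job is handed in when it is done.

Besides the shell and the picture viewer there is one more tool, called after "Emit:" by a JSON object that holds its "op" and its "data", one argument or row to a line. move_arm: Moves the arm, as the interface text tells. Its arguments: {"type":"object","properties":{"plan":{"type":"array","items":{"type":"array"}}},"required":["plan"]}

```bash
mkdir -p pics; cat > h.py <<'E'
import numpy as np,cv2
from cell import readout,eyes,env
def save(p,f): cv2.imwrite('pics/'+f,cv2.cvtColor(p['img'],cv2.COLOR_RGB2BGR))
def ray(p,uv):
    K=np.array(p['K']);E=np.array(p['extrinsics']);d=np.linalg.inv(K)@[uv[0],uv[1],1]
    return E[:3,3],E[:3,:3]@(d*[1,-1,-1])
def atz(p,uv,z):
    o,d=ray(p,uv);return o+d*(z-o[2])/d[2]
def proj(p,X):
    E=np.array(p['extrinsics']);c=E[:3,:3].T@(np.array(X,float)-E[:3,3])*[1,-1,-1];u=np.array(p['K'])@c;return u[:2]/u[2]
def tri(ps,uvs):
    A=np.zeros((3,3));b=np.zeros(3)
    for p,u in zip(ps,uvs):
        o,d=ray(p,u);d/=np.linalg.norm(d);M=np.eye(3)-np.outer(d,d);A+=M;b+=M@o
    return np.linalg.solve(A,b)
E
python3 - <<'E'
from h import *
np.set_printoptions(precision=1,suppress=True)
print(readout.state())
for n in ['scene','top']:
    p=eyes.read_camera(n);save(p,n+'0.png');print(n,[k for k in p],p['K'],p['extrinsics'])
    for t in ['mallet_head','mallet_handle','pin_top','vise','lamp_grip','button_face','lamp','ball_tray_mid','coil_mid']:
        for r in eyes.cut_out(p,t)[:3]: print(t,round(r['score'],2),np.array(r['uv']),r['mask'].sum(),atz(p,r['uv'],{'mallet_head':75,'mallet_handle':47,'pin_top':103,'lamp_grip':208,'button_face':182,'lamp':0}.get(t,40)))
E
```

```text
{'t': 0.0, 'joints': array([ 1.2,  0.5,  1.6, -0. ,  1.1, -0.1]), 'qvel': array([ 0., -0.,  0., -0., -0.,  0.]), 'tau': array([ -0. , -61.3, -25.8,   0.1,   0. ,  -0. ]), 'eef_pos': array([190.4, 595. , 214. ]), 'tcp_rot': array([-3.1, -0. ,  2.8]), 'ft_force': array([-0.2, -0.2, -0.5]), 'moment': array([-0.,  0., -0.]), 'grip_force': 0.0, 'opening': 0.9982588239015184}
scene ['img', 'K', 'extrinsics', 'shot'] [[373.2   0.  323.3]
 [  0.  373.2 196.6]
 [  0.    0.    1. ]] [[   0.9   -0.3    0.4  953.1]
 [   0.5    0.5   -0.7 -771.9]
 [  -0.     0.8    0.6  777.4]
 [   0.     0.     0.     1. ]]
mallet_head 0.92 [258.5 294.4] 1128 [ 560.  -348.7   75. ]
mallet_head 0.64 [158.4 281.9] 1224 [ 321.9 -425.9   75. ]
mallet_handle 0.56 [161.8 280.6] 1231 [ 301.2 -405.2   47. ]
vise 0.71 [324.6 206.2] 1533 [529.3  51.9  40. ]
vise 0.55 [251.9 292.8] 1031 [ 523.1 -330.9   40. ]
lamp_grip 0.86 [350.1 144.4] 420 [557.9 173.8 208. ]
lamp 0.95 [350.2 158.9] 904 [461.3 411.6   0. ]
ball_tray_mid 0.94 [395.1 245.1] 1221 [784.4 -16.7  40. ]
coil_mid 0.52 [293.1 181.6] 185 [369.4 125.9  40. ]
top ['img', 'K', 'extrinsics', 'shot'] [[477.6   0.  316.8]
 [  0.  477.6 199.8]
 [  0.    0.    1. ]] [[  -0.     1.    -0.1  484.4]
 [  -1.    -0.     0.    -0.8]
 [   0.     0.1    1.  1313.6]
 [   0.     0.     0.     1. ]]
mallet_head 0.88 [470.9 302.6] 831 [ 280.7 -398.9   75. ]
mallet_head 0.8 [442.1 205.7] 738 [ 531.1 -332.4   75. ]
mallet_handle 0.94 [470.6 304.9] 807 [ 270.1 -406.9   47. ]
mallet_handle 0.65 [307.2 118.8] 1946 [771.1  14.9  47. ]
mallet_handle 0.57 [440.2 209.2] 808 [ 522.9 -334.6   47. ]
vise 0.83 [303.3 208.3] 1738 [531.5  29.1  40. ]
lamp_grip 0.97 [211.6 216.1] 918 [510.7 237.4 208. ]
lamp 0.56 [192.2 221. ] 2397 [503.1 335.4   0. ]
ball_tray_mid 0.66 [306.5 114.3] 1920 [785.   16.7  40. ]
coil_mid 0.75 [262.  276.7] 189 [352.2 141.1  40. ]
```

View pics/scene0.png

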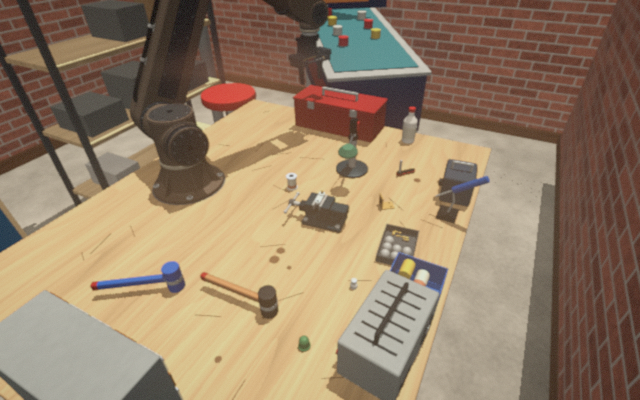

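View pics/top0.png

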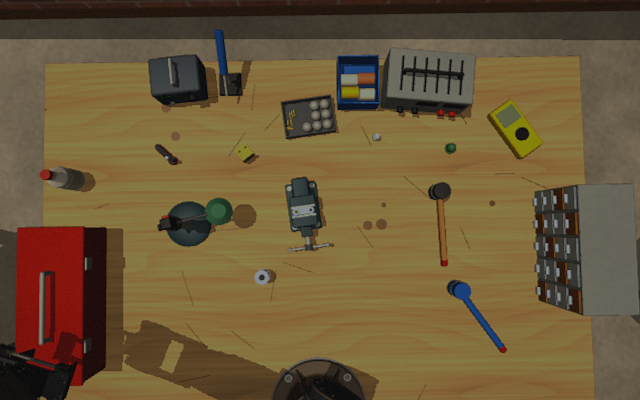

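The scene view shows the mallet with the black head at (268,300), its handle running to (205,276). The blue look-alike is at (172,277). The vise is at (324,208) and the lamp at (350,158). From above, the black head is at (440,191) with the red handle end at (444,263), the blue mallet is at (460,290), the vise is at (303,205), and the lamp foot is at (189,222).

Candidates for the mallet: the black-headed one at top (440,191), the blue one at top (460,290), and the blue-handled tool at (222,60). I choose the black-headed one. Next is a close crop to check it.

```bash
python3 - <<'E'
from h import *
t=eyes.read_camera('top');s=eyes.read_camera('scene')
def c(p,u,v,w=100,h=75): return cv2.resize(p['img'][v:v+h,u:u+w],(400,300),interpolation=cv2.INTER_CUBIC)
im=np.vstack([np.hstack([c(t,400,175,120,90),c(t,145,180)]),np.hstack([c(t,265,170),c(s,280,130,120,90)])])
cv2.imwrite('pics/crop.png',im[:,:,::-1])
E
```

```text
(no output)
```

View pics/crop.png

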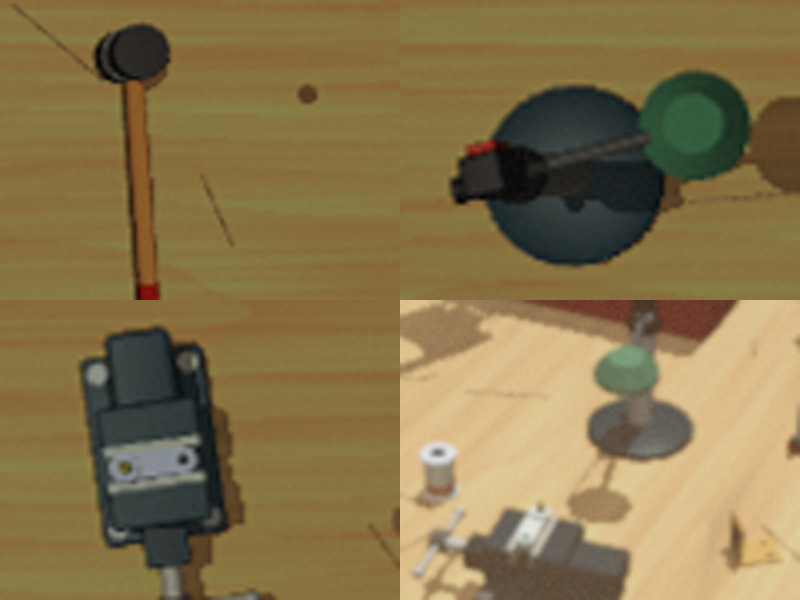

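The crop confirms the black-headed mallet with a wooden handle and red end: head top at top-pixel (442,191), handle end at (444,262). It also shows the pin at (296,211), the lamp grip at (166,224), and the red button on the grip's far (+x) side.

```bash
python3 - <<'E'
from h import *
from scipy.spatial.transform import Rotation as Ro
np.set_printoptions(precision=2,suppress=True)
t=eyes.read_camera('top')
h=atz(t,(442.3,190.6),75);a=atz(t,(439.9,202),47.5);b=atz(t,(444.4,262),47.5)
print('head',h,'handle',a,b,'yaw',np.degrees(np.arctan2(*(a-b)[1::-1])))
print('pin',atz(t,(296,211.5),102),'hole',atz(t,(310.5,209.8),92))
g=atz(t,(165.7,223.7),208);q=atz(t,(165.5,216.8),182+16);print('grip',g,'button',q)
l=atz(t,(145+562/4-100,180+160/4),152);m=atz(t,(145+650/4-100,180+140/4),152);print('arm',l,m,np.degrees(np.arctan2(*(m-l)[1::-1]))+90)
f=atz(t,(145+575/4-100,180+176/4),10);print('foot',f)
s=readout.state();R=Ro.from_euler('xyz',s['tcp_rot']).as_matrix();print(R,s['joints'])
w=eyes.read_camera('wrist');print(R.T@w['extrinsics'][:3,:3],R.T@(w['extrinsics'][:3,3]-s['eef_pos']))
E
```

```text
head [ 570.4  -334.14   75.  ] handle [ 542.06 -334.23   47.5 ] [ 383.37 -341.28   47.5 ] yaw 2.5435230132724596
pin [521.4   46.27 102.  ] hole [525.45   9.51  92.  ]
grip [494.91 343.31 208.  ] button [511.09 346.9  198.  ]
arm [503.63 312.75 152.  ] [514.89 259.36 152.  ] 11.908882171228186
foot [494.95 342.27  10.  ]
[[-0.95  0.3  -0.  ]
 [ 0.3   0.95  0.  ]
 [ 0.    0.   -1.  ]] [ 1.16  0.49  1.56  0.    1.09 -0.11]
[[-0.    0.97  0.23]
 [ 1.    0.    0.  ]
 [ 0.    0.23 -0.97]] [  66.09   -1.   -170.54]
```

Emit:
{"op": "move_arm", "data": {
  "plan": [
    [[0,0,0],[-0.032,-0.031,-0.009],1],
    [[0,0,0],[-0.064,-0.063,-0.018],1],
    [[0,0,0],[-0.096,-0.094,-0.026],1],
    [[0,0,0],[-0.128,-0.126,-0.035],1],
    [[0,0,0],[-0.16,-0.157,-0.043],1]
  ]
}}

```text
t: 1.82
eef_pos: [295.5, 395.7, 258.1]
tcp_rot: [3.141, 0.0, 2.832]
ft_force: [1.0, -0.3, -0.7]
opening: 0.995
grip_force: 0.0
```

Emit:
{"op": "move_arm", "data": {
  "plan": [
    [[0,0,0],[-0.032,-0.031,-0.009],1],
    [[0,0,0],[-0.064,-0.063,-0.018],1],
    [[0,0,0],[-0.096,-0.094,-0.026],1],
    [[0,0,0],[-0.128,-0.126,-0.035],1],
    [[0,0,0],[-0.16,-0.157,-0.043],1]
  ]
}}

```text
t: 2.45
eef_pos: [400.1, 197.3, 301.2]
tcp_rot: [3.141, 0.001, 2.832]
ft_force: [-0.0, -0.0, 0.1]
opening: 1.001
grip_force: 0.0
```

Emit:
{"op": "move_arm", "data": {
  "plan": [
    [[0,0,0],[-0.028,-0.047,0.01],1],
    [[0,0,0],[-0.056,-0.095,0.02],1],
    [[0,0,0],[-0.084,-0.142,0.03],1],
    [[0,0,0],[-0.111,-0.19,0.04],1],
    [[0,0,0],[-0.138,-0.237,0.05],1]
  ]
}}

```text
t: 3.08
eef_pos: [458.9, -71.0, 250.6]
tcp_rot: [3.141, 0.001, 2.832]
ft_force: [0.9, 0.5, -0.2]
opening: 0.997
grip_force: 0.0
```

Emit:
{"op": "move_arm", "data": {
  "plan": [
    [[0,0,-4],[-0.028,-0.047,0.01],1],
    [[0,0,-8],[-0.056,-0.095,0.02],1],
    [[0,0,-12],[-0.084,-0.142,0.03],1],
    [[0,0,-16],[-0.111,-0.19,0.04],1],
    [[0,0,-20],[-0.138,-0.237,0.05],1]
  ]
}}

```text
t: 3.7
eef_pos: [518.1, -338.9, 200.3]
tcp_rot: [3.142, 0.0, -3.1]
ft_force: [1.0, -0.1, 0.6]
opening: 1.002
grip_force: 0.0
```

```bash
python3 - <<'E'
from h import *
np.set_printoptions(precision=3,suppress=True)
print(readout.state())
p=eyes.read_camera('wrist');save(p,'w1.png')
for n in ['mallet_head','mallet_handle','mallet']:
    for r in eyes.cut_out(p,n)[:2]: print(n,r['score'],r['uv'],r['mask'].sum(),atz(p,r['uv'],75),atz(p,r['uv'],47.5))
E
```

```text
{'t': 3.7, 'joints': array([-0.686,  0.496,  1.591,  0.   ,  1.054, -2.298]), 'qvel': array([-0.464,  0.501, -0.661,  0.001,  0.153, -1.02 ]), 'tau': array([  1.742, -64.857, -21.381,  -0.178,  -0.181,   1.635]), 'eef_pos': array([ 518.061, -338.863,  200.282]), 'tcp_rot': array([ 3.142,  0.   , -3.1  ]), 'ft_force': array([ 1.014, -0.139,  0.594]), 'moment': array([ 0.055, -0.02 ,  0.018]), 'grip_force': 0.0, 'opening': 1.0018681635684152}
mallet_head 0.67 [324.3, 175.9] 5290 [ 503.47  -335.982   75.   ] [ 508.281 -335.389   47.5  ]
mallet_handle 0.87 [326.1, 173.2] 5803 [ 501.062 -334.543   75.   ] [ 505.649 -333.817   47.5  ]
mallet 0.68 [323.3, 170.0] 5755 [ 498.392 -337.064   75.   ] [ 502.731 -336.572   47.5  ]
mallet 0.62 [627.9, 201.1] 1487 [514.911 -69.923  75.   ] [520.785 -44.596  47.5  ]
```

View pics/w1.png

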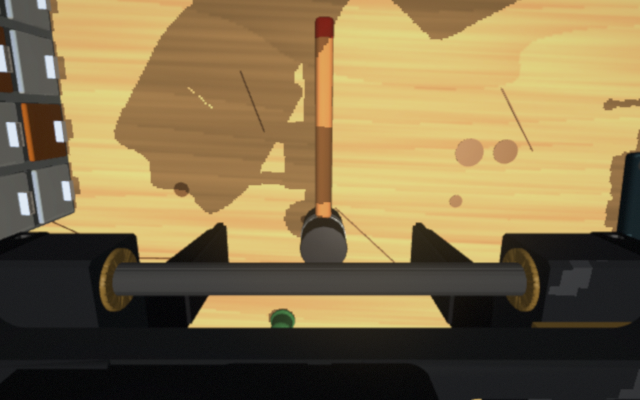

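The wrist view shows the black-headed mallet centred between the open fingers: head top at about (324,243), handle from (323,210) up to its red end at (325,20), nearly aligned with the tool.

```bash
python3 - <<'E'
from h import *
np.set_printoptions(precision=2,suppress=True)
p=eyes.read_camera('wrist');s=readout.state();print(s['eef_pos'],s['tcp_rot'])
r=max(eyes.cut_out(p,'mallet_handle'),key=lambda r:r['score']);m=r['mask']
pts=[]
for v in range(40,190,5):
    c=np.where(m[v,280:370])[0]+280
    if len(c)>5: pts.append(atz(p,((c.min()+c.max())/2,v),45)[:2])
pts=np.array(pts);k=np.polyfit(pts[:,0],pts[:,1],1);print(len(pts),np.degrees(np.arctan(k[0])),np.polyval(k,[370,420,520,570]),pts[[0,-1]])
print('end',atz(p,(325,17),47.5),'head',atz(p,(324,243),75), atz(p,(323,207),47.5))
E
```

```text
[ 517.65 -336.53  200.39] [ 3.14 -0.   -3.1 ]
30 2.266514362788531 [-341.58 -339.6  -335.64 -333.67] [[ 388.95 -340.49]
 [ 516.8  -335.51]]
end [ 371.28 -338.65   47.5 ] head [ 563.83 -332.14   75.  ] [ 537.74 -333.76   47.5 ]
```

Emit:
{"op": "move_arm", "data": {
  "plan": [
    [[0,0,0],[0,0.001,0.055],0.2],
    [[0,0,0],[0,0.001,0.11],0.0],
    [[0,0,0],[0,0.001,0.155],0.0],
    [[0,0,0],[0,0.001,0.181],0.0],
    [[0,0,0],[0,0.001,0.181],0.0]
  ]
}}

```text
t: 4.62
eef_pos: [517.5, -334.4, 18.7]
tcp_rot: [3.14, -0.002, -3.101]
ft_force: [0.1, -0.4, 0.5]
opening: 0.538
grip_force: 0.0
```

Emit:
{"op": "move_arm", "data": {
  "plan": [
    [[0,0,0],[0,0,0],-1],
    [[0,0,0],[0,0,0],-1],
    [[0,0,0],[0,0,0],-1],
    [[0,0,0],[0,0,0],-1],
    [[0,0,0],[0,0,0],-1]
  ]
}}

```text
t: 5.25
eef_pos: [517.9, -336.0, 20.2]
tcp_rot: [-3.141, 0.0, -3.102]
ft_force: [-2.4, 1.2, 6.9]
opening: 0.167
grip_force: 29.9
```

Emit:
{"op": "move_arm", "data": {
  "plan": [
    [[0,0,0],[0,0,-0.01],-1],
    [[0,0,0],[0,0,-0.035],-1],
    [[0,0,0],[0,0,-0.065],-1],
    [[0,0,0],[0.003,0.02,-0.1],-1],
    [[0,0,0],[0.006,0.05,-0.125],-1]
  ]
}}

```text
t: 5.88
eef_pos: [509.7, -286.1, 146.1]
tcp_rot: [-3.141, 0.001, -3.103]
ft_force: [-0.1, -0.3, -4.4]
opening: 0.166
grip_force: 29.9
```

Emit:
{"op": "move_arm", "data": {
  "plan": [
    [[0,0,0],[0.003,0.035,0],-1],
    [[0,0,0],[0.006,0.075,0],-1],
    [[0,0,0],[0.009,0.115,0],-1],
    [[0,0,0],[0.012,0.155,0],-1],
    [[0,0,0],[0.015,0.195,0],-1]
  ]
}}

```text
t: 6.5
eef_pos: [486.8, -90.7, 144.9]
tcp_rot: [3.141, -0.0, -3.102]
ft_force: [-0.3, -0.6, -3.0]
opening: 0.17
grip_force: 29.9
```

Emit:
{"op": "move_arm", "data": {
  "plan": [
    [[0,0,0],[0.003,0.04,0],-1],
    [[0,0,0],[0.006,0.075,0],-1],
    [[0,0,0],[0.009,0.105,0],-1],
    [[0,0,0],[0.012,0.127,0],-1],
    [[0,0,0],[0.012,0.137,0],-1]
  ]
}}

```text
t: 7.12
eef_pos: [469.5, 45.4, 144.8]
tcp_rot: [3.141, -0.0, -3.101]
ft_force: [0.4, -1.0, -3.4]
opening: 0.166
grip_force: 29.9
```

```bash
python3 - <<'E'
from h import *
np.set_printoptions(precision=2,suppress=True)
s=readout.state();print(s['eef_pos'],s['tcp_rot'],s['opening'],s['ft_force'],s['moment'],s['joints'])
t=eyes.read_camera('top');c=eyes.read_camera('scene');w=eyes.read_camera('wrist')
def z(p,u,v,w=120,h=90): return cv2.resize(p['img'][v:v+h,u:u+w],(400,300),interpolation=cv2.INTER_CUBIC)
im=np.vstack([np.hstack([z(t,245,150),z(c,275,150,100,75)]),np.hstack([z(w,0,0,640,400),z(w,240,150,160,120)])])
cv2.imwrite('pics/c2.png',im[:,:,::-1])
for p in (t,c,w):
  for n in ['mallet_head','pin_top','link_face']:
    for r in eyes.cut_out(p,n)[:2]: print(n,r['score'],r['uv'],r['mask'].sum())
  print('pin proj',proj(p,(521.4,46.3,103)))
E
```

```text
[469.5   45.39 144.84] [ 3.14 -0.   -3.1 ] 0.16550185666130246 [ 0.39 -0.99 -3.41] [-0.05  0.14  0.  ] [-0.04  0.37  2.    0.    0.76 -1.66]
mallet_head 0.95 [468.2, 301.0] 791
mallet_head 0.59 [295.2, 206.2] 162
pin_top 0.47 [450.7, 149.1] 95
link_face 0.83 [304.0, 191.3] 784
link_face 0.41 [163.7, 154.3] 178
pin proj [295.97 211.49]
mallet_head 0.69 [314.8, 171.3] 554
mallet_head 0.58 [160.2, 280.7] 1152
link_face 0.86 [326.8, 212.3] 1485
pin proj [321.3  190.43]
mallet_head 0.73 [320.6, 143.3] 11353
link_face 0.65 [282.1, 189.2] 4378
pin proj [319.48 294.51]
```

View pics/c2.png

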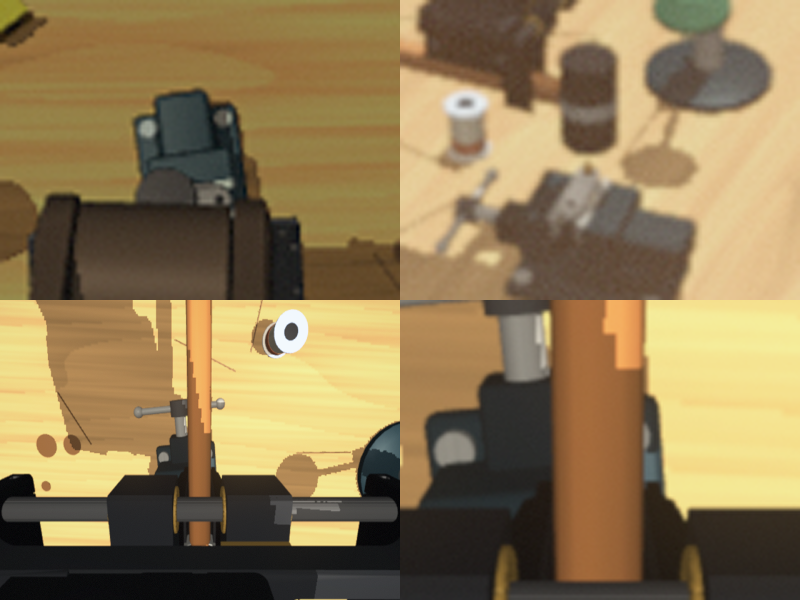

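The mosaic shows the mallet held level with its head directly above the pin: in the scene view the head's underside is at about (322,186) and the pin tip at about (322,192). Nothing else is close. Now pressing it down.

Emit:
{"op": "move_arm", "data": {
  "plan": [
    [[0,0,0],[-0.001,-0.001,0.008],-1],
    [[0,0,0],[-0.001,-0.001,0.014],-1],
    [[0,0,0],[-0.001,-0.001,0.018],-1],
    [[0,0,0],[-0.001,-0.001,0.02],-1],
    [[0,0,0],[-0.001,-0.001,0.022],-1]
  ]
}}

```text
t: 8.35
eef_pos: [471.0, 43.6, 122.5]
tcp_rot: [3.142, 0.0, -3.102]
ft_force: [-0.1, -0.1, -3.8]
opening: 0.165
grip_force: 29.9
```

Emit:
{"op": "move_arm", "data": {
  "plan": [
    [[0,0,0],[0,0,0.002],-1],
    [[0,0,0],[0,0,0.004],-1],
    [[0,0,0],[0,0,0.006],-1],
    [[0,0,0],[0,0,0.008],-1],
    [[0,0,0],[0,0,0.008],-1]
  ]
}}

```text
t: 8.98
eef_pos: [471.0, 43.5, 114.5]
tcp_rot: [3.142, 0.0, -3.102]
ft_force: [-1.8, -0.5, 1.5]
opening: 0.167
grip_force: 29.9
```

Emit:
{"op": "move_arm", "data": {
  "plan": [
    [[0,0,0],[0,0,0.001],-1],
    [[0,0,0],[0,0,0.002],-1],
    [[0,0,0],[0,0,0.003],-1],
    [[0,0,0],[0,0,0.003],-1]
  ]
}}

```text
t: 9.48
eef_pos: [470.8, 43.6, 111.8]
tcp_rot: [3.141, -0.0, -3.102]
ft_force: [-4.5, 0.6, 8.2]
opening: 0.167
grip_force: 30.0
```

```bash
python3 - <<'E'
from h import *
s=readout.state();print(s['eef_pos'],s['ft_force'],s['moment'])
E
```

```text
[470.80927311  43.64311276 111.81824347] [-4.51966871  0.5928004   8.17613006] [0.22286466 0.64213177 0.08367037]
```

Emit:
{"op": "move_arm", "data": {
  "plan": [
    [[0,0,0],[0,0,0.001],-1],
    [[0,0,0],[0,0,0.0015],-1],
    [[0,0,0],[0,0,0.0015],-1]
  ]
}}

```text
t: 9.85
eef_pos: [470.3, 43.6, 110.5]
tcp_rot: [3.141, -0.001, -3.102]
ft_force: [-9.1, 0.3, 13.5]
opening: 0.165
grip_force: 30.0
```

```bash
python3 - <<'E'
from h import *
s=readout.state();print(s['eef_pos'],s['ft_force'],s['moment'])
c=eyes.read_camera('scene');w=eyes.read_camera('wrist')
def z(p,u,v,w=120,h=90): return cv2.resize(p['img'][v:v+h,u:u+w],(400,300),interpolation=cv2.INTER_CUBIC)
im=np.hstack([z(c,265,150,100,75),z(w,240,150,160,120)])
cv2.imwrite('pics/c3.png',im[:,:,::-1])
E
```

```text
[470.26415471  43.63177141 110.51739736] [-9.12521307  0.34983333 13.52121235] [0.16058181 1.14303725 0.07291665]
```

View pics/c3.png

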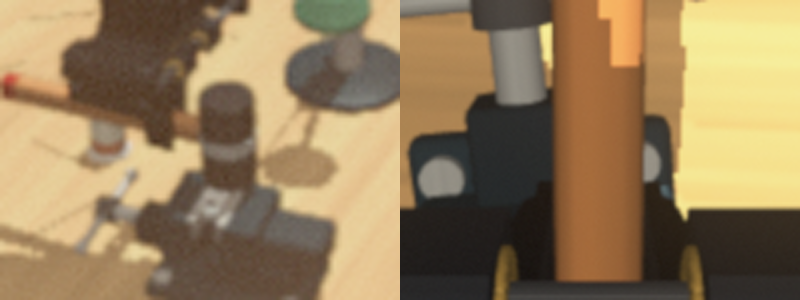

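The scene crop shows the head seated on the link eye at about (322,197). The mallet may have tipped slightly in the grip, so I'll rock it through level while pressing to make sure the pin goes flush.

Emit:
{"op": "move_arm", "data": {
  "plan": [
    [[0,1,0],[0,0,-0.0003],-1],
    [[0,2,0],[0,0,-0.001],-1],
    [[0,3,0],[0,0,-0.0016],-1],
    [[0,4,0],[0,0,-0.0023],-1],
    [[0,4,0],[0,0,-0.0023],-1]
  ]
}}

```text
t: 10.58
eef_pos: [471.0, 43.6, 112.8]
tcp_rot: [3.141, -0.07, -3.102]
ft_force: [-4.5, 0.6, 10.5]
opening: 0.164
grip_force: 30.0
```

```bash
python3 - <<'E'
from h import *
s=readout.state();print(s['eef_pos'],s['tcp_rot'],s['ft_force'],s['moment'])
E
```

```text
[470.9952534   43.63652109 112.81462983] [ 3.14141135 -0.06981166 -3.10219042] [-4.51231295  0.55142823 10.50398243] [0.2589324  0.57167256 0.06352131]
```

Emit:
{"op": "move_arm", "data": {
  "plan": [
    [[0,0,0],[0,0,0.0015],-1],
    [[0,0,0],[0,0,0.0015],-1],
    [[0,0,0],[0,0,-0.01],-1],
    [[0,0,0],[0,0,-0.025],-1],
    [[0,0,0],[0,0,-0.03],-1]
  ]
}}

```text
t: 11.2
eef_pos: [473.6, 43.6, 143.1]
tcp_rot: [-3.142, -0.068, -3.102]
ft_force: [0.0, 0.9, -3.5]
opening: 0.166
grip_force: 30.0
```

Emit:
{"op": "move_arm", "data": {
  "plan": [
    [[0,0,0],[0.001,-0.025,0],-1],
    [[0,0,0],[0.003,-0.065,0],-1],
    [[0,0,0],[0.005,-0.11,0],-1],
    [[0,0,0],[0.007,-0.15,0],-1],
    [[0,0,0],[0.008,-0.17,0],-1]
  ]
}}

```text
t: 11.82
eef_pos: [471.7, -128.4, 142.6]
tcp_rot: [-3.142, -0.07, -3.104]
ft_force: [0.7, 0.6, -3.4]
opening: 0.162
grip_force: 30.0
```

```bash
python3 - <<'E'
from h import *
np.set_printoptions(precision=2,suppress=True)
s=readout.state();print(s['eef_pos'],s['tcp_rot'],s['ft_force'],s['moment'])
c=eyes.read_camera('scene');w=eyes.read_camera('wrist')
def z(p,u,v,w=120,h=90): return cv2.resize(p['img'][v:v+h,u:u+w],(400,300),interpolation=cv2.INTER_CUBIC)
u,v=proj(w,(521,46,92)).astype(int);print(u,v,proj(c,(521.4,46.3,92)))
u=min(max(u-60,0),520);v=min(max(v-45,0),310)
im=np.vstack([np.hstack([z(c,290,165,60,45),z(c,240,150,160,120)]),np.hstack([z(w,u,v),z(w,0,0,640,400)])])
cv2.imwrite('pics/c4.png',im[:,:,::-1])
E
```

```text
[ 471.67 -128.44  142.65] [-3.14 -0.07 -3.1 ] [ 0.74  0.57 -3.39] [ 0.02  0.09 -0.01]
572 300 [321.35 193.31]
```

View pics/c4.png

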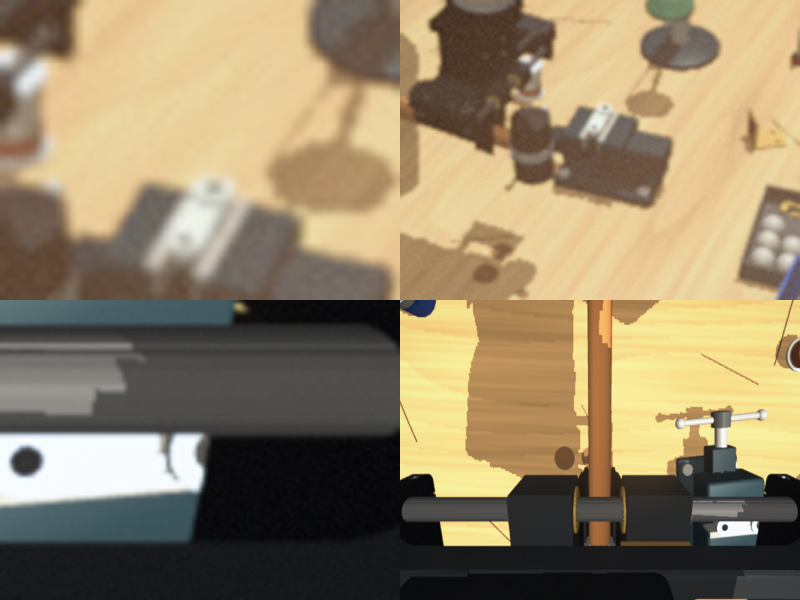

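The views show the vise unobstructed. The eye at scene (322,193) now has no proud brass tip, and its position matches the 92 mm level. One more rocking press will make sure.

Emit:
{"op": "move_arm", "data": {
  "plan": [
    [[0,0,0],[-0.001,0.025,0],-1],
    [[0,0,0],[-0.003,0.065,0],-1],
    [[0,0,0],[-0.005,0.11,0],-1],
    [[0,0,0],[-0.007,0.15,0],-1],
    [[0,0,0],[-0.008,0.172,0],-1]
  ]
}}

```text
t: 12.55
eef_pos: [472.4, 48.1, 142.2]
tcp_rot: [3.141, -0.07, -3.1]
ft_force: [0.4, 0.1, -3.6]
opening: 0.168
grip_force: 30.0
```

Emit:
{"op": "move_arm", "data": {
  "plan": [
    [[0,0,0],[0,0,0.015],-1],
    [[0,0,0],[0,0,0.026],-1],
    [[0,0,0],[0,0,0.03],-1],
    [[0,0,0],[0,0,0.032],-1],
    [[0,0,0],[0,0,0.032],-1]
  ]
}}

```text
t: 13.18
eef_pos: [470.3, 45.5, 111.0]
tcp_rot: [3.141, -0.07, -3.103]
ft_force: [-4.6, 2.9, 4.2]
opening: 0.166
grip_force: 30.0
```

Emit:
{"op": "move_arm", "data": {
  "plan": [
    [[0,-1.5,0],[0,0,0.0015],-1],
    [[0,0,0],[0,0,0.0008],-1],
    [[0,1.5,0],[0,0,-0.0003],-1],
    [[0,3,0],[0,0,-0.0015],-1],
    [[0,3,0],[0,0,-0.0015],-1]
  ]
}}

```text
t: 13.8
eef_pos: [471.2, 45.4, 113.0]
tcp_rot: [3.141, -0.121, -3.103]
ft_force: [-4.0, 1.9, 9.2]
opening: 0.168
grip_force: 30.0
```

Emit:
{"op": "move_arm", "data": {
  "plan": [
    [[0,0,0],[0,0,0.0015],-1],
    [[0,0,0],[0,0,0.0025],-1],
    [[0,0,0],[0,0,0.0025],-1]
  ]
}}

```text
t: 14.18
eef_pos: [470.1, 45.4, 110.5]
tcp_rot: [3.141, -0.122, -3.103]
ft_force: [-7.9, 0.9, 11.5]
opening: 0.164
grip_force: 30.0
```

Emit:
{"op": "move_arm", "data": {
  "plan": [
    [[0,0,0],[0,0,-0.006],-1],
    [[0,0,0],[0,0,-0.02],-1],
    [[0,0,0],[0,0,-0.03],-1],
    [[0,0,0],[0.001,-0.03,-0.03],-1],
    [[0,0,0],[0.002,-0.07,-0.03],-1]
  ]
}}

```text
t: 14.8
eef_pos: [475.2, -24.8, 140.2]
tcp_rot: [-3.141, -0.121, -3.101]
ft_force: [0.9, -0.6, -2.7]
opening: 0.165
grip_force: 30.0
```

Emit:
{"op": "move_arm", "data": {
  "plan": [
    [[0,0,0],[0.002,-0.045,0],-1],
    [[0,0,0],[0.004,-0.085,0],-1],
    [[0,0,0],[0.005,-0.115,0],-1],
    [[0,0,0],[0.006,-0.13,0.02],-1],
    [[0,0,0],[0.006,-0.13,0.04],-1]
  ]
}}

```text
t: 15.42
eef_pos: [469.5, -156.0, 100.6]
tcp_rot: [-3.141, -0.121, -3.104]
ft_force: [-1.1, 0.4, -3.0]
opening: 0.165
grip_force: 30.0
```

```bash
python3 - <<'E'
from h import *
np.set_printoptions(precision=3,suppress=True)
s=readout.state();print(s['eef_pos'],s['tcp_rot'],s['ft_force'],s['moment'])
t=eyes.read_camera('top');c=eyes.read_camera('scene')
def z(p,u,v,w=120,h=90): return cv2.resize(p['img'][v:v+h,u:u+w],(400,300),interpolation=cv2.INTER_CUBIC)
im=np.vstack([np.hstack([z(c,301,178,40,30),z(c,240,160,100,75)]),np.hstack([z(t,276,190,40,30),z(t,290,150,160,120)])])
cv2.imwrite('pics/c5.png',im[:,:,::-1]);print(proj(t,(521.4,46.3,92)))
E
```

```text
[ 469.503 -156.012  100.634] [-3.141 -0.121 -3.104] [-1.121  0.425 -3.035] [ 0.084  0.053 -0.071]
[296.14  211.617]
```

View pics/c5.png

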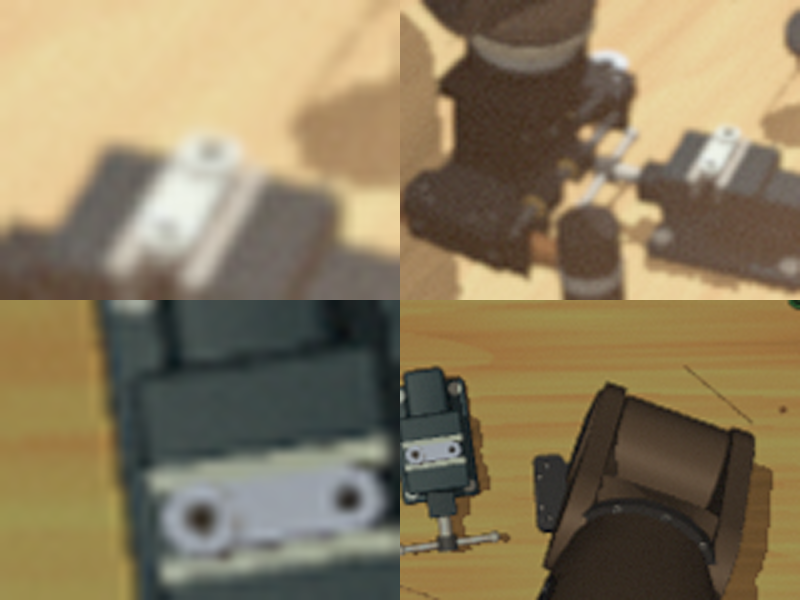

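The pin now looks like a flat ring and dot at scene (322,193) and top (296,212), so it is flush. Next I set the mallet down here on clear bench.

Emit:
{"op": "move_arm", "data": {
  "plan": [
    [[0,0,0],[0,0,0.025],-1],
    [[0,0,0],[0,0,0.05],-1],
    [[0,0,0],[0,0,0.068],-1],
    [[0,0,0],[0,0,0.075],-1],
    [[0,0,0],[0,0,0.077],-1]
  ]
}}

```text
t: 16.15
eef_pos: [460.3, -155.1, 24.5]
tcp_rot: [-3.141, -0.122, -3.102]
ft_force: [0.1, 0.3, -3.1]
opening: 0.163
grip_force: 30.0
```

Emit:
{"op": "move_arm", "data": {
  "plan": [
    [[0,0,0],[0,0,0.002],-1],
    [[0,0,0],[0,0,0.003],-1],
    [[0,0,0],[0,0,0.003],-1]
  ]
}}

```text
t: 16.52
eef_pos: [459.6, -155.1, 21.3]
tcp_rot: [-3.142, -0.122, -3.102]
ft_force: [-1.2, 0.5, -3.5]
opening: 0.166
grip_force: 30.0
```

Emit:
{"op": "move_arm", "data": {
  "plan": [
    [[0,0,0],[0,0,0.001],-1],
    [[0,0,0],[0,0,0.002],-1],
    [[0,0,0],[0,0,0.0025],-1]
  ]
}}

```text
t: 16.9
eef_pos: [459.1, -155.1, 18.8]
tcp_rot: [3.142, -0.122, -3.102]
ft_force: [-2.3, 0.2, 6.6]
opening: 0.167
grip_force: 30.0
```

Emit:
{"op": "move_arm", "data": {
  "plan": [
    [[0,0,0],[0,0,-0.001],-0.5],
    [[0,0,0],[0,0,-0.001],-0.2],
    [[0,0,0],[0,0,-0.001],0.2],
    [[0,0,0],[0,0,-0.001],0.5],
    [[0,0,0],[0,0,-0.001],0.5]
  ]
}}

```text
t: 17.52
eef_pos: [459.3, -155.1, 19.6]
tcp_rot: [3.142, -0.122, -3.102]
ft_force: [0.1, -0.5, 0.2]
opening: 0.614
grip_force: 0.0
```

Emit:
{"op": "move_arm", "data": {
  "plan": [
    [[0,0,0],[0,0,-0.03],0.6],
    [[0,0,0],[0,0,-0.08],0.8],
    [[0,0,0],[0,0,-0.13],1],
    [[0,0,0],[0,0,-0.19],1],
    [[0,0,0],[0,0,-0.25],1]
  ]
}}

```text
t: 18.15
eef_pos: [489.6, -153.7, 269.8]
tcp_rot: [3.141, -0.122, -3.102]
ft_force: [-0.4, -0.1, -0.9]
opening: 0.999
grip_force: 0.0
```

```bash
python3 - <<'E'
from h import *
np.set_printoptions(precision=3,suppress=True)
s=readout.state();print(s['t'],s['eef_pos'],s['tcp_rot'],s['joints'])
t=eyes.read_camera('top');c=eyes.read_camera('scene');w=eyes.read_camera('wrist')
def z(p,u,v,w=120,h=90): return cv2.resize(p['img'][v:v+h,u:u+w],(400,300),interpolation=cv2.INTER_CUBIC)
im=np.vstack([np.hstack([z(c,220,160,120,90),z(w,0,0,640,400)]),np.hstack([z(t,145,190,60,45),z(c,320,110,80,60)])])
cv2.imwrite('pics/c6.png',im[:,:,::-1])
for p in (t,c):
  for n in ['lamp_grip','button_face','lamp']:
    for r in eyes.cut_out(p,n)[:2]: print(n,r['score'],r['uv'],r['mask'].sum(),atz(p,r['uv'],182))
E
```

```text
18.15 [ 489.579 -153.687  269.762] [ 3.141 -0.122 -3.102] [-0.405  0.324  1.685 -0.055  1.243 -1.995]
lamp_grip 0.96 [213.0, 213.9] 888 [516.488 239.629 182.   ]
lamp_grip 0.44 [261.6, 279.0] 189 [361.612 126.229 182.   ]
lamp 0.79 [193.7, 221.1] 2222 [500.211 285.297 182.   ]
lamp_grip 0.6 [352.7, 144.1] 364 [546.697 222.529 182.   ]
lamp 0.78 [348.6, 157.5] 937 [568.724 139.958 182.   ]
```

View pics/c6.png

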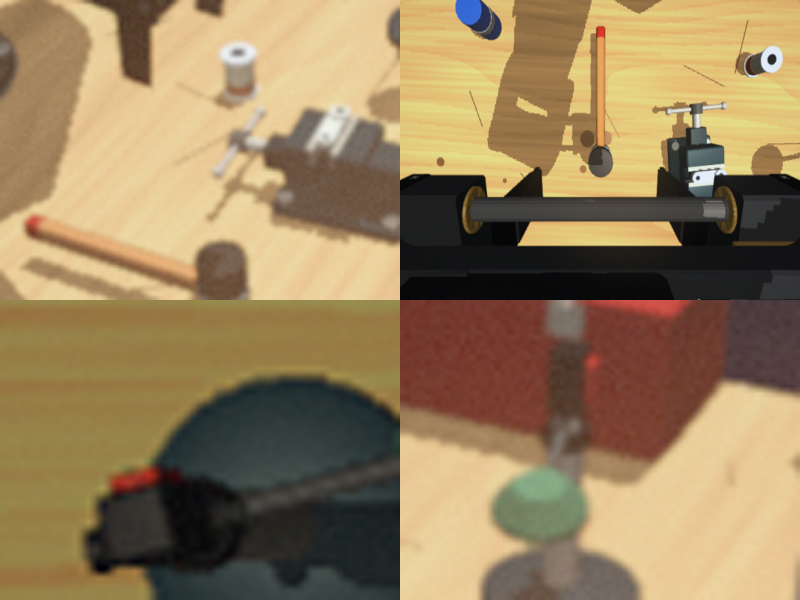

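The mallet stands on its face, released: its red end is at wrist (325,50) and its head at about (320,260), clear of everything. The lamp grip top is at top (166,223) with the red button on the +x side, and the thumbscrew is on its left. Moving over to the lamp.

Emit:
{"op": "move_arm", "data": {
  "plan": [
    [[0,-2,0],[-0.001,0.02,-0.01],1],
    [[0,-4,0],[-0.003,0.06,-0.02],1],
    [[0,-6,0],[-0.004,0.1,-0.03],1],
    [[0,-7,0],[-0.006,0.15,-0.03],1]
  ]
}}

```text
t: 19.1
eef_pos: [493.2, -1.7, 297.9]
tcp_rot: [3.141, 0.004, -3.103]
ft_force: [0.8, -0.1, -0.3]
opening: 1.0
grip_force: 0.0
```

Emit:
{"op": "move_arm", "data": {
  "plan": [
    [[0,0,9],[-0.002,0.05,0],1],
    [[0,0,18],[-0.004,0.1,0],1],
    [[0,0,27],[-0.006,0.15,0],1],
    [[0,0,36],[-0.008,0.2,0],1],
    [[0,0,45],[-0.01,0.24,0],1]
  ]
}}

```text
t: 19.73
eef_pos: [493.0, 239.3, 297.2]
tcp_rot: [3.14, -0.0, 2.391]
ft_force: [-0.1, 0.7, 0.3]
opening: 1.0
grip_force: 0.0
```

Emit:
{"op": "move_arm", "data": {
  "plan": [
    [[0,0,9],[0.018,0.02,0],1],
    [[0,0,18],[0.036,0.041,0],1],
    [[0,0,27],[0.055,0.063,0],1],
    [[0,0,35],[0.069,0.078,0],1],
    [[0,0,35],[0.069,0.078,0],1]
  ]
}}

```text
t: 20.35
eef_pos: [495.3, 342.2, 296.8]
tcp_rot: [3.141, -0.001, 1.787]
ft_force: [0.1, -0.2, 0.1]
opening: 0.998
grip_force: 0.0
```

```bash
python3 - <<'E'
from h import *
np.set_printoptions(precision=3,suppress=True)
s=readout.state();print(s['t'],s['eef_pos'],s['tcp_rot'],s['joints'])
w=eyes.read_camera('wrist');save(w,'w2.png')
for n in ['lamp_grip','button_face']:
    for r in eyes.cut_out(w,n)[:2]: print(n,r['score'],r['uv'],r['mask'].sum(),atz(w,r['uv'],208))
cy=np.deg2rad(12)
for dx,dy,z in [(-13,-13,208),(13,-13,208),(13,13,208),(-13,13,208)]:
    print(proj(w,(495.5+dx*np.cos(cy)-dy*np.sin(cy),343+dx*np.sin(cy)+dy*np.cos(cy),z)))
E
```

```text
20.35 [495.287 342.207 296.847] [ 3.141 -0.001  1.787] [0.495 0.388 1.505 0.001 1.248 0.278]
lamp_grip 0.86 [323.9, 207.9] 3010 [499.043 337.129 208.   ]
button_face 0.54 [339.8, 190.9] 221 [507.954 352.813 208.   ]
[304.146 215.899]
[337.697 216.109]
[338.348 183.165]
[304.022 182.946]
```

View pics/w2.png

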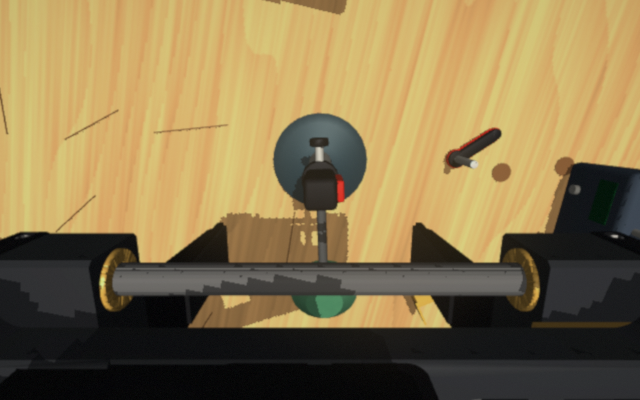

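The wrist view shows the lamp grip top at about (320,194), the red button at (341,190), the thumbscrew at (319,142), and the arm running down to the shade. It is square to the tool, and the bystander bat at (475,147) is well clear.

Emit:
{"op": "move_arm", "data": {
  "plan": [
    [[0,0,0],[0.002,0,0.04],0.8],
    [[0,0,0],[0.002,0,0.08],0.6],
    [[0,0,0],[0.002,0,0.11],0.4],
    [[0,0,0],[0.002,0,0.128],0.2],
    [[0,0,0],[0.002,0,0.131],0.1]
  ]
}}

```text
t: 21.12
eef_pos: [495.6, 341.8, 165.1]
tcp_rot: [-3.14, 0.0, 1.785]
ft_force: [0.7, -0.3, 0.6]
opening: 0.573
grip_force: 0.0
```

Emit:
{"op": "move_arm", "data": {
  "plan": [
    [[0,0,0],[0,0,0],-0.2],
    [[0,0,0],[0,0,0],-1],
    [[0,0,0],[0,0,0],-1],
    [[0,0,0],[0,0,0],-1],
    [[0,0,0],[0,0,0],-1]
  ]
}}

```text
t: 21.75
eef_pos: [496.2, 342.7, 166.8]
tcp_rot: [3.14, -0.0, 1.785]
ft_force: [0.4, -2.0, 5.5]
opening: 0.276
grip_force: 30.0
```

Emit:
{"op": "move_arm", "data": {
  "plan": [
    [[0,0,0],[0,0,-0.006],-1],
    [[0,0,0],[0,0,-0.018],-1],
    [[0,0,0],[0,0,-0.032],-1],
    [[0,0,0],[0,0,-0.046],-1],
    [[0,0,0],[0,0,-0.06],-1]
  ]
}}

```text
t: 22.38
eef_pos: [496.1, 342.6, 226.8]
tcp_rot: [3.141, -0.0, 1.785]
ft_force: [5.9, 1.3, -6.4]
opening: 0.28
grip_force: 30.0
```

Lifting at the expected force, about 6 N. I'll continue to the second stop.

Emit:
{"op": "move_arm", "data": {
  "plan": [
    [[0,0,0],[0,0,-0.014],-1],
    [[0,0,0],[0,0,-0.028],-1],
    [[0,0,0],[0,0,-0.04],-1],
    [[0,0,0],[0,0,-0.047],-1],
    [[0,0,0],[0,0,-0.05],-1]
  ]
}}

```text
t: 23.0
eef_pos: [496.1, 342.6, 276.8]
tcp_rot: [3.14, -0.0, 1.785]
ft_force: [6.9, 0.4, -4.9]
opening: 0.276
grip_force: 30.0
```

Emit:
{"op": "move_arm", "data": {
  "plan": [
    [[0,0,0],[0,0,-0.001],-1],
    [[0,0,0],[0,0,-0.002],-1],
    [[0,0,0],[0,0,-0.002],-1]
  ]
}}

```text
t: 23.38
eef_pos: [496.1, 342.6, 276.9]
tcp_rot: [-3.141, 0.0, 1.785]
ft_force: [8.7, 3.1, -15.0]
opening: 0.277
grip_force: 30.0
```

Emit:
{"op": "move_arm", "data": {
  "plan": [
    [[0,0,0],[0,0,0],-1],
    [[0,0,0],[0,0,0],-1],
    [[0,0,0],[0,0,0],-1],
    [[0,0,0],[0,0,0],-1]
  ]
}}

```text
t: 23.88
eef_pos: [496.1, 342.6, 276.9]
tcp_rot: [-3.141, 0.0, 1.785]
ft_force: [8.1, 2.5, -16.0]
opening: 0.273
grip_force: 30.0
```

```bash
python3 - <<'E'
from h import *
np.set_printoptions(precision=1,suppress=True)
c=eyes.read_camera('scene')
for r in eyes.cut_out(c,'lamp')[:2]:
    v,u=np.where(r['mask']);print(r['score'],u.min(),u.max(),v.min(),v.max())
for z in (182,292):
    d=np.deg2rad(12);print(z,'shade',proj(c,(496+114*np.sin(d),343-114*np.cos(d),z-30)),'grip',proj(c,(496,343,z)))
g=(c['img'][:,:,1].astype(int)-c['img'][:,:,0]>15)[60:200,300:400];v,u=np.where(g);print('green',u.mean()+300,v.mean()+60,len(u))
s=readout.state();print(s['t'],s['eef_pos'],s['ft_force'],s['opening'])
E
```

```text
0.92 336 367 86 177
0.63 227 295 224 260
182 shade [346.  149.1] grip [353.1 126. ]
292 shade [346.9 118.7] grip [354.3  96. ]
green 375.8033898305085 75.86779661016949 295
23.975 [496.1 342.6 276.9] [  8.3   2.5 -14.7] 0.27412838261012146
```

```bash
python3 -c "
from cell import env
print(env.job_done())"
```

```text
the job is handed in; nothing more can be done
None
```

The job is handed in at about 24 s: the pin looks flush in the camera views, the mallet is standing on the bench, and the arm is holding the lamp at its second stop with the button squeezed in.

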